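Put the microscope optics back in their own trays

TASK

The three microscope parts have been put back in each other's white trays: move each to the tray made for its shape - the round eyepiece to the round tray, the square camera to the square one, the long filter slider to the long one - so that it stands upright and flat on the tray's floor, inside the rim. The round black rubber pad is free for parking a part on the way, but do not set a part on the bare bench or tip one over, and set everything down gently rather than dropping it from a height.

Things in the scene. Friction and masses are not known exactly. Their poses are not given: they have to be found in the camera images.
- eyepiece: Microscope eyepiece standing upright on its eyecup: black cup 36 mm across and 22 mm high at the bottom, above it a black barrel 28 mm across with a bright metal band, 64 mm tall in all, 90 g or so. Round, any yaw is as good. Origin: centre of its underside, z up. At the start it stands on the floor of the long tray, anywhere along it.
- camera: Square microscope camera: dark box 48 x 48 mm and 46 mm high with a bright round lens mount (31 mm across, 8 mm high) on top, about 140 g. Origin: centre of its underside; x and y run square to its side faces, z up. At the start it is perched on the rim of the round tray, too big to go in.
- slider: Filter slider: flat dark metal bar 84 mm long (its x), 30 mm wide (its y), 16 mm high, with two round glass filters let into its top and between them, in the middle, an upright black finger grip 30 mm long (x), 14 mm thick (y), reaching to 44 mm above the underside; about 100 g. Origin: centre of its underside, z up. At the start it lies across the rim of the square tray, too long to go in.
- dock_round: Round white plastic tray with a grey floor, fixed to the bench; floor 4 mm thick, rim standing 8 mm above the floor (rim top 12 mm above the bench). Recess 54 mm across (9 mm of play round the eyepiece), 70 mm over all. Origin: centre of its underside, on the bench.
- dock_square: Square white plastic tray with a grey floor, fixed to the bench; floor 4 mm thick, rim standing 8 mm above the floor (rim top 12 mm above the bench). Recess 66 x 66 mm (9 mm of play round the camera when squared up), 78 x 78 mm over all. Origin: centre of its underside, on the bench; x and y along its sides.
- dock_long: Long white plastic tray with a grey floor, fixed to the bench; floor 4 mm thick, rim standing 8 mm above the floor (rim top 12 mm above the bench). Recess 104 mm long (its x) and 50 mm wide (its y), 10 mm of play round the slider when lined up; 116 x 62 mm over all. Origin: centre of its underside, on the bench; x along its length.
- pad: Flat round black rubber pad, 110 mm across, 4 mm thick, fixed to the bench, empty at the start: the free spot. Origin: centre of its underside, on the bench.

How it is judged:
At the end, for the whole second after the job is handed in: Eyepiece in the round tray, camera in the square tray, slider in the long tray: each on the tray's floor (underside less than 7 mm above the bench, floor at 4), its centre within 16 mm of the tray's centre, upright within 0.1 rad, at rest (horizontal distance between eyepiece and dock_round below 0.016 m and z of eyepiece in the frame of dock_round below 0.007 m and angle between each of eyepiece, camera, slider's own z axis and vertical below 0.1 rad and linear speed of each of eyepiece, camera, slider below 0.02 m/s and horizontal distance between camera and dock_square below 0.016 m and z of camera in the frame of dock_square below 0.007 m and horizontal distance between slider and dock_long below 0.016 m and z of slider in the frame of dock_long below 0.007 m); the robot touches nothing.
It fails at once if a part is set down on the bare bench (underside below 2.5 mm; pad and tray floors are at 4) (height (world z) of any of eyepiece, camera, slider below 0.0025 m).
It fails at once if a part is tipped over (angle between any of eyepiece, camera, slider's own z axis and vertical above 0.8 rad).
It fails at once if a part is dropped from a height (falls freely, faster than 0.7 m/s: some 25 mm) ((contact force between eyepiece and the fingers below 0.1 N and linear speed of eyepiece above 0.7 m/s) or (contact force between camera and the fingers below 0.1 N and linear speed of camera above 0.7 m/s) or (contact force between slider and the fingers below 0.1 N and linear speed of slider above 0.7 m/s)).
It also fails if it takes over 99 s, if anything falls off the work surface, if the arm or the gripper's body presses on something with over 40 N, if the wrist force passes 120 N, or if a joint passes its speed limit or range.

ROBOT

A 6-joint arm with a two-finger parallel gripper is mounted at the origin on the work surface. World frame = base frame: x ahead of the robot, y to its left, z up, the work surface at z = 0. Lengths are in m, angles in rad, forces in N, time in s.
With the tool pointing down it reaches from about 0.375 to 0.9 m from the base axis. Payload 3.1 kg.
Tool frame: the origin (TCP) lies at the very end of the fingers, on their centre line; the grasp point (between the pads) lies 19 mm behind it; z points along the fingers, y is the direction in which the jaws open and shut (so a half turn about z gives the same grasp; the last joint's range is limited). The gripper opens to 87 mm and grips with 3 to 60 N. Pads are 19 mm wide; open, the fingers measure 117 mm over their backs; the gripper's body (75 mm by 190 mm) begins 51 mm behind the grasp point.
Start: joints at [1.069, 0.527, 1.433, -0, 1.181, -0.178], TCP at [0.199, 0.593, 0.223] pointing down, gripper open.
Joint ranges: [-3.08, 3.08], [-0.75, 2.2], [0.22, 2.44], [-1.43, 4.57], [0, 2.65], [-2.85, 2.85]. Speed limits (rad/s): [2.79, 2.79, 3.14, 3.14, 3.14, 3.14].

INTERFACE

Orientations are given as a unit quaternion [x, y, z, w].
In Python, from rig import robot gives the robot as it stands.
- The arm moves only by the tool arm_command, never from a script. Its argument "targets" is a list of rows, each a list of 5 numbers: the shift along the tool's x, y, z in cm, then the turn about the tool's z in rad, then the finger opening in cm, from 0 to 8.7. In form: [[dx, dy, dz, spin, hand], ...]. A call has 1 to 5 rows; each row is the pose to reach, as a shift and turn from the pose commanded when the call began, along the tool's axes at that moment; what a row does not reach only later rows make up. A row lasts 1/8 s, in which the tool goes at most 62.5 mm and 10.7 degrees, less where a joint would pass 70% of its speed; a pose out of reach is approached as far as the arm can. A call with a gripper value outside its range is refused whole. The fingers move at their own pace and stop on an object; "newtons" is the grip in N (left out, the last holds). Time passes only in rows, so rows that repeat a pose let the fingers close. It gives the time, the measured TCP pose, the force and the opening at its end, in the units of the state.
- robot.get_obs(): the state, without advancing time (a new reading comes with each control period).
- robot.camera(name): name is "scene" or "top"; returns (picture, depth): 480x640x3 uint8, red, green, blue; 480x640 float32, m along the optical axis (not along the pixel's ray), 0 where there is no reading.
- robot.camera_model(name): a dict with "mtx" (3x3 intrinsics, pixels), "k1" (the pictures are not rectified: a ray, as slopes to the right and down, at radius r is drawn at 1 + k1 r^2 times it, then the intrinsics apply), "extrinsics" (4x4, takes a point from world to camera coordinates). Camera axes: x right, y up, looking along -z (the intrinsics and any distortion apply to the point x, -y, -z); pixel columns grow to the right and rows downward; lengths in m; the calibration is good to about 2 mm. A picture is of the moment at which its call begins. camera_model takes no time and is no camera call.
- robot.hand_in(): hands the job in, once; it reports no verdict.
The state is a dict: "time": time; "q": joint angles; "joint_velocities": joint speeds; "joint_torque": joint torques, N m; "position": TCP position; "tool_rot": TCP orientation; "ft_force": force on the tool from outside, world axes, zero at the start; "moment": the same for the moment, N m; "grip_width": finger opening in m.
Only numpy, scipy, OpenCV 4.12 (cv2) and the standard library are available. Lean on these libraries where they do the work, as an engineer would, in place of code of your own. Each camera call takes 0.05 s, during which the arm holds its last target.

## Working session

There is one attempt and no reset: what is moved stays moved. The work goes in short steps, Python scripts to look and compute and a tool call to move; the robot and the scene stay as the last step left them, time stands still between calls to the robot, and variables do not carry over. Pictures are saved under pics/ and viewed, and the job is handed in when it is done.

Besides the shell and the picture viewer there is one more tool, called after "Call:" as name([rows], argument=value, ...), one row to a line, values as JSON. arm_command: Moves the arm, as the interface text tells. Its arguments: {"type":"object","properties":{"targets":{"type":"array","items":{"type":"array","items":{"type":"number"}}},"newtons":{"type":"number"}},"required":["targets"]}

```bash
ls; mkdir -p pics
python3 - <<'E'
from rig import robot
import cv2, numpy as np
print(robot.get_obs())
for n in ("scene","top"):
    im,d=robot.camera(n); np.savez(f"pics/{n}0.npz",im=im,d=d)
    cv2.imwrite(f"pics/{n}0.png",im[:,:,::-1]); m=robot.camera_model(n); print(n,m)
E
```

```text
pics
{'time': 0.0, 'q': array([ 1.06850268e+00,  5.28475813e-01,  1.43392485e+00,  1.22285101e-05,
        1.18137814e+00, -1.78482053e-01]), 'joint_velocities': array([-2.41715865e-03,  1.17506149e-04, -1.21144584e-04,  1.36858637e-03,
       -6.55882335e-05, -1.48324932e-03]), 'joint_torque': array([ 3.68536294e-04, -4.40042496e+01, -1.76590508e+01,  6.34219148e-02,
        5.81771100e-02, -1.40417915e-04]), 'position': array([0.19845973, 0.59187283, 0.22155853]), 'tool_rot': array([ 1.61201571e-01,  9.86920898e-01, -1.02847186e-03, -3.70255370e-04]), 'ft_force': array([ 0.3978435 , -0.23565519, -0.01820704]), 'moment': array([-0.02939743, -0.00940742,  0.07319406]), 'grip_width': 0.08729364280120501}
scene {'mtx': array([[436.03751126,   0.        , 322.67116127],
       [  0.        , 436.03751126, 237.19940711],
       [  0.        ,   0.        ,   1.        ]]), 'k1': -0.07281160809821886, 'extrinsics': array([[ 0.76993054,  0.63803893, -0.01064394, -0.39590376],
       [-0.4659684 ,  0.57353027,  0.67374809,  0.249834  ],
       [ 0.43598213, -0.51377949,  0.73888445, -0.97946089],
       [ 0.        ,  0.        ,  0.        ,  1.        ]])}
top {'mtx': array([[525.92433826,   0.        , 311.00147294],
       [  0.        , 525.92433826, 232.09975532],
       [  0.        ,   0.        ,   1.        ]]), 'k1': -0.14211203166133757, 'extrinsics': array([[-1.79209670e-02, -9.99837158e-01, -2.12035897e-03,
         4.34095390e-04],
       [ 9.98135070e-01, -1.80141502e-02,  5.83255718e-02,
        -5.46168892e-01],
       [-5.83542704e-02, -1.07115400e-03,  9.98295363e-01,
        -7.64074825e-01],
       [ 0.00000000e+00,  0.00000000e+00,  0.00000000e+00,
         1.00000000e+00]])}
```

View pics/top0.png

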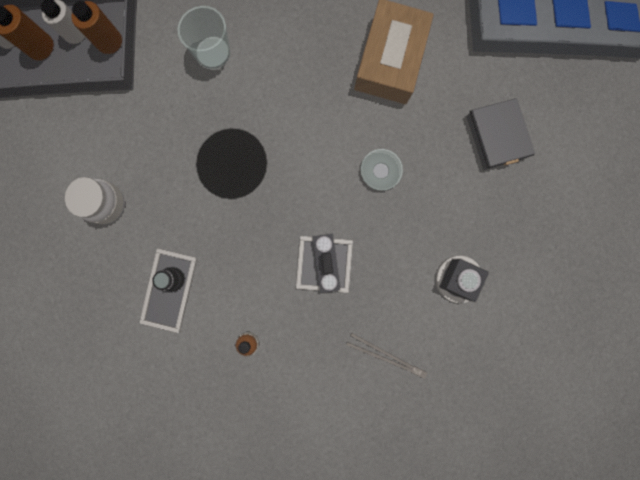

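View pics/scene0.png

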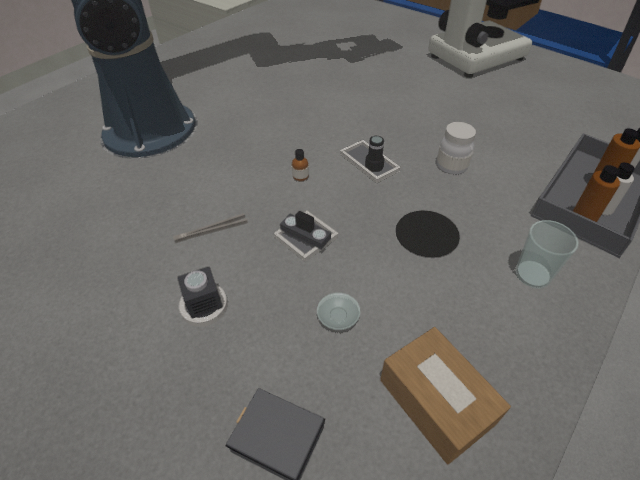

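Top view: eyepiece at about (168,280) in the long tray (168,290), slider on the square tray (325,265), camera on the round tray (461,280), pad at (232,163). The scene view agrees, and the arm is out of the top view. Next I'll measure.

```bash
cat > h.py <<'E'
import numpy as np, cv2
from rig import robot
def norm_px(n,uv):
    m=robot.camera_model(n)
    K=m["mtx"];uv=np.asarray(uv,float).reshape(-1,2)
    xd=np.c_[(uv[:,0]-K[0,2])/K[0,0],(uv[:,1]-K[1,2])/K[1,1]]
    x=xd.copy()
    for _ in range(20): x=xd/(1+m["k1"]*(x**2).sum(1,keepdims=True))
    return x,m["extrinsics"]
def rays(n,uv):
    x,E=norm_px(n,uv); d=np.c_[x[:,0],-x[:,1],-np.ones(len(x))]@E[:3,:3]
    return -E[:3,:3].T@E[:3,3],d
def onplane(n,uv,z):
    c,d=rays(n,uv); return (c+d*((z-c[2])/d[:,2])[:,None])[:,:2]
def pts(n,depth,vs,us):
    c,d=rays(n,np.c_[us,vs]); return c+d*depth[vs,us][:,None]
def proj(n,P):
    m=robot.camera_model(n);E=m["extrinsics"];K=m["mtx"]
    p=np.atleast_2d(P)@E[:3,:3].T+E[:3,3]; x=p[:,:2]*[1,-1]/-p[:,2:]
    x=x*(1+m["k1"]*(x**2).sum(1,keepdims=True)); return x*[K[0,0],K[1,1]]+[K[0,2],K[1,2]]
def snap(n,tag):
    im,d=robot.camera(n); np.savez(f"pics/{n}_{tag}.npz",im=im,d=d); return im,d
def crop(im,c,r,s,fn):
    u,v=map(int,c); a=im[max(0,v-r):v+r,max(0,u-r):u+r,::-1]
    cv2.imwrite(fn,cv2.resize(a,None,fx=s,fy=s,interpolation=cv2.INTER_CUBIC))
E
python3 - <<'E'
from h import *
z=np.load("pics/top0.npz"); im,d=z["im"],z["d"]
tiles=[]
for c in [(168,290),(325,265),(461,280)]:
    u,v=c;tiles.append(cv2.resize(im[v-48:v+48,u-48:u+48,::-1],(264,264*1),interpolation=cv2.INTER_CUBIC))
cv2.imwrite("pics/t0.png",np.hstack(tiles))
hsv=cv2.cvtColor(im,cv2.COLOR_RGB2HSV)
for nm,(u,v) in dict(long=(168,290),sq=(325,265),rnd=(461,280)).items():
    g=np.zeros(im.shape[:2],np.uint8); g[v-50:v+50,u-50:u+50]=255
    m=((hsv[...,2]>140)&(hsv[...,1]<40)).astype(np.uint8)&g
    n,l,s,ce=cv2.connectedComponentsWithStats(m)
    print(nm,[(s[i].tolist()) for i in range(1,n) if s[i,4]>20])
# heights via depth
vs,us=np.mgrid[0:480,0:640]; P=pts("top",d,vs.ravel(),us.ravel()).reshape(480,640,3); np.save("pics/P0.npy",P)
for nm,(u,v) in dict(long=(168,290),bench=(400,320),eye=(164,280),sq=(325,265),gl=(324,243),rnd=(461,280),lens=(469,281),pad=(232,163)).items():
    print(nm,P[v-2:v+3,u-2:u+3].reshape(-1,3).mean(0).round(4), d[v,u])
E
```

```text
long [[140, 249, 56, 84, 855]]
sq [[296, 236, 22, 54, 341], [317, 237, 15, 15, 176], [334, 239, 19, 54, 318], [322, 275, 15, 15, 176]]
rnd [[437, 256, 42, 25, 181], [459, 270, 21, 21, 365]]
long [0.4639 0.2023 0.0282] 0.7658872
bench [ 0.4116 -0.1414  0.    ] 0.7869669
eye [0.4798 0.1965 0.0689] 0.7247643
sq [ 0.4972 -0.0282  0.0555] 0.7366175
gl [ 0.5291 -0.0281  0.0286] 0.7686223
rnd [ 0.4723 -0.2178  0.0664] 0.7278602
lens [ 0.4707 -0.2291  0.0668] 0.72618175
pad [0.6547 0.1094 0.0036] 0.8003522
```

View pics/t0.png

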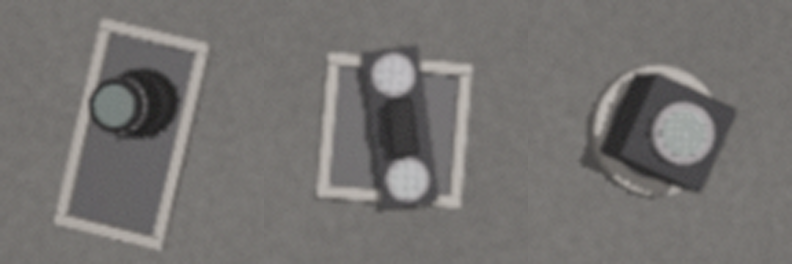

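```bash
cat > meas.py <<'E'
from h import *
def whitemask(im,c,r=50,t=140):
    u,v=c; g=np.zeros(im.shape[:2],np.uint8); g[v-r:v+r,u-r:u+r]=1
    hsv=cv2.cvtColor(im,cv2.COLOR_RGB2HSV)
    return ((hsv[...,2]>t)&(hsv[...,1]<40)).astype(np.uint8)*g
def rect(xy):
    (c,(w,h),a)=cv2.minAreaRect((xy*1000).astype(np.float32)); 
    if w<h: w,h,a=h,w,a-90
    return np.array(c)/1000,w,h,a
def comps(m,lo,hi):
    n,l,s,ce=cv2.connectedComponentsWithStats(m); return [(np.argwhere(l==i)[:,::-1],ce[i]) for i in range(1,n) if lo<=s[i,4]<=hi]
def hrect(P,z0,z1,c,r=0.06):
    k=(P[...,2]>z0)&(P[...,2]<z1)&(np.hypot(P[...,0]-c[0],P[...,1]-c[1])<r)
    return P[k][:,:2]
E
python3 - <<'E'
from meas import *
z=np.load("pics/top0.npz"); im=z["im"]; P=np.load("pics/P0.npy")
p=comps(whitemask(im,(168,290)),300,2000)[0][0]; print("long",rect(onplane("top",p,.012)))
cs=comps(whitemask(im,(325,265)),10,2000)
br=np.vstack([c[0] for c in cs if len(c[0])>200]); print("sq",rect(onplane("top",br,.012)))
gl=[onplane("top",c[1],.028)[0] for c in cs if 100<len(c[0])<200]; print("glass",gl, "mid",np.mean(gl,0),"ang",np.degrees(np.arctan2(*(gl[0]-gl[1])[::-1])),np.linalg.norm(gl[0]-gl[1]))
print("slider depth",rect(hrect(P,.023,.034,(.497,-.028))))
print("grip depth",rect(hrect(P,.045,.065,(.497,-.028))))
print("cam top",rect(hrect(P,.052,.062,(.47,-.226))))
print("lens",rect(hrect(P,.063,.072,(.47,-.226))))
e=hrect(P,.062,.075,(.48,.196)); print("eye top",cv2.minEnclosingCircle((e*1000).astype(np.float32)))
e=hrect(P,.05,.075,(.48,.196)); print(rect(e))
# pad dark mask
hsv=cv2.cvtColor(im,cv2.COLOR_RGB2HSV); g=np.zeros((480,640),np.uint8); g[115:210,185:280]=1
m=(hsv[...,2]<45).astype(np.uint8)*g; c=comps(m,1000,9000); q=onplane("top",c[0][0],.004); print("pad",cv2.minEnclosingCircle((q*1000).astype(np.float32)))
# round: white outer arc
w=max(comps(whitemask(im,(461,280),t=125),30,2000),key=lambda c:-abs(c[1][0]-455)) 
for c in comps(whitemask(im,(461,280)),30,400): print(c[1],len(c[0]))
cs=[c for c in comps(whitemask(im,(461,280)),100,400)]
c=min(cs,key=lambda c:c[1][1]); q=onplane("top",c[0],.012)
A=np.c_[2*q,np.ones(len(q))]; s=np.linalg.lstsq(A,(q**2).sum(1),rcond=None)[0]; print("round mid-ring",s[:2],np.sqrt(s[2]+s[0]**2+s[1]**2))
E
```

```text
long (array([0.46297354, 0.20810757]), 116.1376953125, 62.25824737548828, -14.103744506835938)
sq (array([ 0.49874658, -0.0279651 ]), 78.61071014404297, 78.55052947998047, -5.871345520019531)
glass [array([ 0.52799908, -0.02760193]), array([ 0.47233977, -0.03416013])] mid [ 0.50016942 -0.03088103] ang 6.720042211396636 0.05604434490223663
slider depth (array([ 0.50030469, -0.02989644]), 82.52613067626953, 29.944183349609375, 6.650259971618652)
grip depth (array([ 0.49968073, -0.0299235 ]), 30.05219078063965, 13.936943054199219, 6.752577781677246)
cam top (array([ 0.47176062, -0.22953076]), 49.168514251708984, 48.731815338134766, 63.91542053222656)
lens (array([ 0.47155222, -0.22939754]), 31.0194091796875, 30.816465377807617, 62.458648681640625)
eye top ((479.8264465332031, 200.72030639648438), 14.198532104492188)
(array([0.48008865, 0.20037903]), 27.708059310913086, 27.131853103637695, -45.99181365966797)
pad ((654.7070922851562, 111.10758972167969), 52.76715087890625)
[454.64640884 264.12707182] 181
[469.1890411  279.96164384] 365
round mid-ring [ 0.47369126 -0.23122597] 0.03171831794707556
```

```bash
cat > go.py <<'E'
from h import *
import sys
from scipy.spatial.transform import Rotation as R
def need(x,y,z,jaw=None):
    """jaw: world angle (deg) wanted for the jaw (tool y) axis"""
    o=robot.get_obs(); T=R.from_quat(o["tool_rot"]).as_matrix()
    d=T.T@(np.array([x,y,z])-o["position"])*100
    yaw=np.degrees(np.arctan2(T[1,1],T[0,1])); s=0
    if jaw is not None:
        s=-((jaw-yaw+90)%180-90)
    print("t",round(o["time"],2),"pos",o["position"].round(4),"tool shift cm",d.round(2),"spin",round(np.radians(s),3),"jawyaw",yaw.round(1),"tilt",T[:,2].round(3),"q",o["q"].round(2),"w",round(o["grip_width"],4),"F",o["ft_force"].round(1))
if __name__=="__main__":
    a=[float(v) for v in sys.argv[1:]]; need(*a)
E
python3 go.py .480 .2005 .2; python3 -c "
import numpy as np;P=np.load('pics/P0.npy')
for u,v in [(85,195),(246,345),(246,335),(381,170),(398,45),(204,28)]: print(u,v,P[v,u])"
```

```text
t 0.1 pos [0.1985 0.5919 0.2216] tool shift cm [-39.14 -28.15   2.21] spin 0.0 jawyaw 71.4 tilt [-0.001 -0.002 -1.   ] q [ 1.07  0.53  1.43 -0.    1.18 -0.18] w 0.0869 F [-1.1 -0.3 -0.3]
85 195 [0.59983267 0.30598866 0.08421196]
246 345 [0.38781617 0.08373037 0.06225444]
246 335 [0.39855612 0.08650063 0.03862535]
381 170 [ 0.63933399 -0.11746486  0.00539194]
398 45 [ 0.81519409 -0.14153056  0.06023542]
204 28 [0.86100377 0.14876742 0.03269325]
```

Call:
arm_command([
  [-8,-5.6,0.4,0,6],
  [-16,-11.3,0.9,0,6],
  [-23.5,-17,1.3,0,6],
  [-31.3,-22.5,1.8,0,6],
  [-39.1,-28.1,2.2,0,6],
])

```text
time: 0.72
position: [0.3821, 0.3375, 0.208]
tool_rot: [0.161, 0.987, -0.0, -0.0]
ft_force: [1.5, 0.3, 0.5]
grip_width: 0.0605
```

Call:
arm_command([
  [0,0,0,0,6],
  [0,0,0,0,6],
  [0,0,0,0,6],
  [0,0,0,0,6],
])

```text
time: 1.23
position: [0.3803, 0.3404, 0.2083]
tool_rot: [0.16, 0.987, 0.0, -0.0]
ft_force: [-0.3, 0.0, 0.4]
grip_width: 0.0603
```

```bash
python3 go.py .480 .2005 .12
```

```text
t 1.23 pos [0.3803 0.3404 0.2083] tool shift cm [-13.87 -10.13   8.83] spin 0.0 jawyaw 71.6 tilt [-0.  0. -1.] q [ 0.51  0.39  1.73  0.    1.02 -0.74] w 0.0603 F [-0.3  0.   0.4]
```

Call:
arm_command([
  [-4.6,-3.4,1.5,0,6],
  [-9.2,-6.8,4,0,6],
  [-13.9,-10.1,8.8,0,6],
  [-13.9,-10.1,8.8,0,6],
  [-13.9,-10.1,8.8,0,6],
])

```text
time: 1.85
position: [0.4805, 0.1997, 0.1198]
tool_rot: [0.161, 0.987, -0.0, -0.001]
ft_force: [-0.5, -0.4, 0.3]
grip_width: 0.0598
```

```bash
python3 go.py .480 .2005 .034
```

```text
t 1.85 pos [0.4805 0.1997 0.1198] tool shift cm [0.06 0.07 8.58] spin 0.0 jawyaw 71.4 tilt [-0.002  0.    -1.   ] q [ 0.18  0.54  1.79  0.    0.81 -1.07] w 0.0598 F [-0.5 -0.4  0.3]
```

Call:
arm_command([
  [0.1,0.1,3,0,6],
  [0.1,0.1,6,0,6],
  [0.1,0.1,8.6,0,6],
  [0.1,0.1,8.6,0,6],
], newtons=15)

```text
time: 2.35
position: [0.4787, 0.2021, 0.034]
tool_rot: [0.16, 0.987, -0.0, -0.001]
ft_force: [-0.3, 0.5, 0.8]
grip_width: 0.06
```

Call:
arm_command([
  [0,0,0,0,4],
  [0,0,0,0,3],
  [0,0,0,0,2.2],
  [0,0,0,0,2.2],
  [0,0,0,0,2.2],
], newtons=15)

```text
time: 2.98
position: [0.4808, 0.2006, 0.0347]
tool_rot: [0.161, 0.987, 0.0, 0.0]
ft_force: [-0.8, 0.1, 3.9]
grip_width: 0.0266
```

Call:
arm_command([
  [0,0,-0.5,0,2.2],
  [0,0,-2,0,2.2],
  [0,0,-4.5,0,2.2],
  [0,0,-7,0,2.2],
  [0,0,-8,0,2.2],
])

```text
time: 3.6
position: [0.4811, 0.2007, 0.1162]
tool_rot: [0.161, 0.987, 0.0, 0.001]
ft_force: [-0.0, -0.7, -0.9]
grip_width: 0.027
```

```bash
python3 go.py .655 .111 .114
python3 - <<'E'
from h import *
im,d=snap("scene","a"); crop(im,(385,150),90,4,"pics/a1.png")
E
```

```text
t 3.6 pos [0.4811 0.2007 0.1162] tool shift cm [-19.34  -2.97   0.27] spin 0.0 jawyaw 71.4 tilt [ 0.003  0.001 -1.   ] q [ 0.18  0.55  1.79 -0.    0.8  -1.07] w 0.027 F [-0.  -0.7 -0.9]
```

View pics/a1.png

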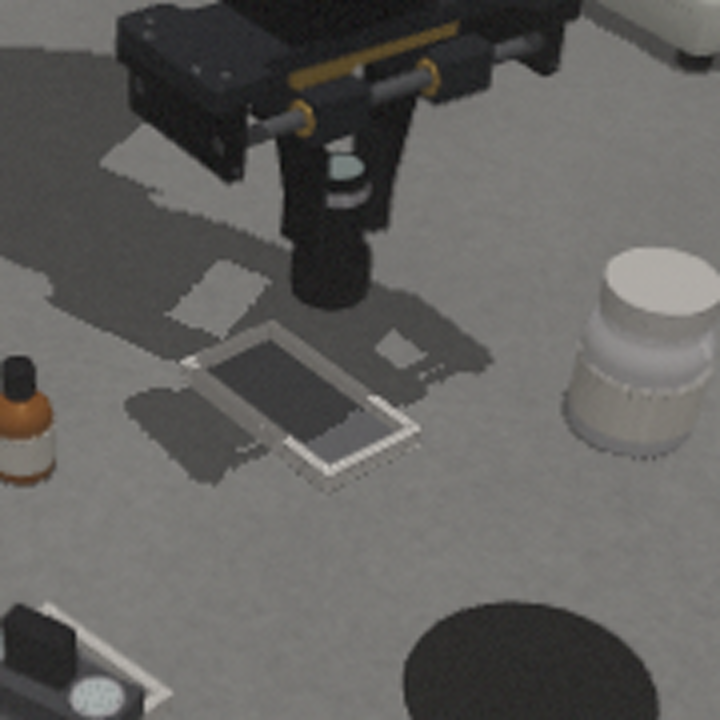

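The eyepiece hangs upright in the jaws, clear of the long tray. Next, over to the pad.

Call:
arm_command([
  [-3,-0.5,0.3,0,2.2],
  [-7.5,-1.1,0.3,0,2.2],
  [-12,-1.8,0.3,0,2.2],
  [-16.5,-2.5,0.3,0,2.2],
  [-19.3,-3,0.3,0,2.2],
])

```text
time: 4.28
position: [0.6553, 0.1093, 0.1103]
tool_rot: [0.162, 0.987, -0.0, -0.0]
ft_force: [-0.6, -1.0, -0.4]
grip_width: 0.0269
```

Call:
arm_command([
  [0,0,2,0,2.2],
  [0,0,4,0,2.2],
  [0,0,6,0,2.2],
  [0,0,7,0,2.2],
  [0,0,7,0,2.2],
])

```text
time: 4.9
position: [0.6526, 0.1111, 0.04]
tool_rot: [0.161, 0.987, -0.0, -0.001]
ft_force: [0.1, 0.0, -1.3]
grip_width: 0.0269
```

```bash
python3 go.py .655 .111 .034
```

```text
t 4.9 pos [0.6526 0.1111 0.04  ] tool shift cm [-0.24  0.06  0.6 ] spin 0.0 jawyaw 71.5 tilt [-0.003 -0.    -1.   ] q [ 0.    0.8   1.46 -0.    0.89 -1.25] w 0.0269 F [ 0.1  0.  -1.3]
```

Call:
arm_command([
  [0,0,0.2,0,2.2],
  [0,0,0.4,0,2.2],
  [0,0,0.5,0,2.2],
  [0,0,0.5,0,2.2],
])

```text
time: 5.4
position: [0.6538, 0.1107, 0.0365]
tool_rot: [0.161, 0.987, 0.0, 0.0]
ft_force: [0.2, 0.0, -0.5]
grip_width: 0.0267
```

Call:
arm_command([
  [0,0,0.1,0,2.2],
  [0,0,0.1,0,2.2],
])

```text
time: 5.65
position: [0.6537, 0.1107, 0.0353]
tool_rot: [0.161, 0.987, -0.0, -0.0]
ft_force: [-0.2, -0.1, -1.6]
grip_width: 0.0267
```

Call:
arm_command([
  [0,0,0.1,0,2.2],
  [0,0,0.1,0,2.2],
])

```text
time: 5.9
position: [0.6539, 0.1107, 0.0348]
tool_rot: [0.161, 0.987, 0.0, 0.0]
ft_force: [-1.1, 0.2, 2.6]
grip_width: 0.027
```

Call:
arm_command([
  [0,0,0.1,0,2.2],
  [0,0,0.1,0,2.2],
])

```text
time: 6.15
position: [0.654, 0.1108, 0.0347]
tool_rot: [0.161, 0.987, 0.0, 0.0]
ft_force: [-1.8, -0.4, 7.2]
grip_width: 0.0266
```

Contact at z≈0.0348. Now release and lift.

Call:
arm_command([
  [0,0,-0.1,0,3.2],
  [0,0,-0.1,0,4.5],
  [0,0,-0.1,0,5.5],
])

```text
time: 6.52
position: [0.6536, 0.1107, 0.0339]
tool_rot: [0.161, 0.987, -0.0, -0.0]
ft_force: [0.2, -0.1, 0.1]
grip_width: 0.0444
```

Call:
arm_command([
  [0,0,-3,0,5],
  [0,0,-7,0,5],
  [0,0,-10,0,5],
  [0,0,-10,0,5],
])

```text
time: 7.02
position: [0.6558, 0.1108, 0.1369]
tool_rot: [0.161, 0.987, 0.0, 0.003]
ft_force: [0.6, 0.5, -0.4]
grip_width: 0.05
```

```bash
python3 go.py .5 -.030 .13 96.7
```

```text
t 7.03 pos [0.6558 0.1108 0.1369] tool shift cm [ 10.3 -18.3   0.6] spin -0.441 jawyaw 71.5 tilt [ 0.006 -0.    -1.   ] q [-0.    0.68  1.41 -0.    1.06 -1.25] w 0.05 F [ 0.6  0.5 -0.4]
```

Call:
arm_command([
  [2,-3.7,0,-0.1,4.5],
  [4.5,-8,0,-0.2,4.5],
  [7,-12.5,0,-0.3,4.5],
  [9.3,-16.5,0.3,-0.4,4.5],
  [10.3,-18.3,0.6,-0.44,4.5],
])

```text
time: 7.65
position: [0.4945, -0.0307, 0.1268]
tool_rot: [-0.058, 0.998, 0.001, -0.002]
ft_force: [-0.5, -0.0, -0.2]
grip_width: 0.0449
```

Call:
arm_command([
  [0,0,0,0,4],
  [0,0,0,0,4],
])

```text
time: 7.9
position: [0.4986, -0.0297, 0.1278]
tool_rot: [-0.058, 0.998, 0.0, 0.0]
ft_force: [0.2, 0.5, -0.8]
grip_width: 0.0404
```

```bash
python3 go.py .5 -.030 .031 96.7
python3 - <<'E'
from h import *
im,d=snap("top","b"); crop(im,(280,210),140,2.8,"pics/b1.png")
E
```

```text
t 7.9 pos [ 0.4986 -0.0297  0.1278] tool shift cm [-0.14 -0.04  9.68] spin -0.001 jawyaw 96.6 tilt [ 0.  0. -1.] q [-0.28  0.51  1.83  0.    0.8  -1.97] w 0.0404 F [ 0.2  0.5 -0.8]
```

View pics/b1.png

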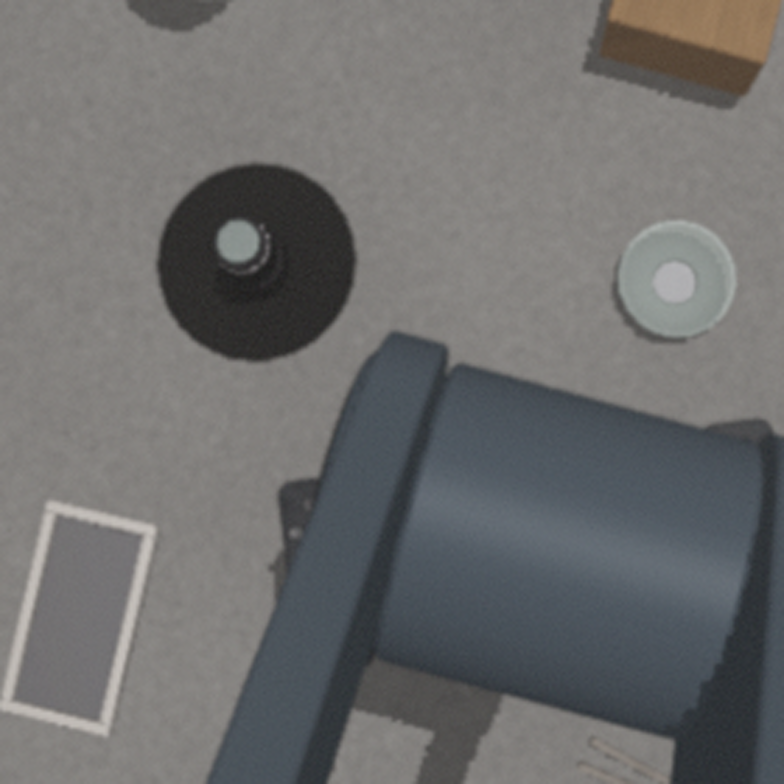

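The eyepiece stands upright on the pad, with the arm over the slider. Next I'll descend on the slider's grip.

Call:
arm_command([
  [-0.1,0,3,0,4],
  [-0.1,0,6,0,4],
  [-0.1,0,8,0,4],
  [-0.1,0,9.4,0,4],
  [-0.1,0,9.4,0,4],
])

```text
time: 8.57
position: [0.4988, -0.0294, 0.0334]
tool_rot: [-0.058, 0.998, 0.0, -0.001]
ft_force: [0.2, -0.4, 1.0]
grip_width: 0.04
```

```bash
python3 go.py .5 -.030 .031 96.7
```

```text
t 8.57 pos [ 0.4988 -0.0294  0.0334] tool shift cm [-0.11 -0.08  0.24] spin -0.0 jawyaw 96.7 tilt [-0.001  0.    -1.   ] q [-0.28  0.68  1.89  0.    0.57 -1.97] w 0.04 F [ 0.2 -0.4  1. ]
```

Call:
arm_command([
  [-0.1,-0.05,0.15,0,4],
  [-0.1,-0.05,0.15,0,2.5],
  [-0.1,-0.05,0.15,0,1.8],
  [-0.1,-0.05,0.15,0,1],
  [-0.1,-0.05,0.15,0,1],
], newtons=20)

```text
time: 9.2
position: [0.5, -0.0303, 0.033]
tool_rot: [-0.058, 0.998, -0.0, 0.0]
ft_force: [0.7, -0.4, 1.4]
grip_width: 0.0138
```

Call:
arm_command([
  [0,0,0,0,0.8],
  [0,0,0,0,0.8],
  [0,0,0,0,0.8],
])

```text
time: 9.57
position: [0.5, -0.0303, 0.033]
tool_rot: [-0.058, 0.998, -0.0, 0.0]
ft_force: [-0.7, -0.4, 4.2]
grip_width: 0.0141
```

Call:
arm_command([
  [0,0,-0.5,0,0.8],
  [0,0,-2,0,0.8],
  [0,0,-4,0,0.8],
  [0,0,-6,0,0.8],
  [0,0,-7,0,0.8],
])

```text
time: 10.2
position: [0.5005, -0.0304, 0.1044]
tool_rot: [-0.058, 0.998, -0.0, 0.001]
ft_force: [0.9, -0.8, -0.5]
grip_width: 0.0137
```

```bash
python3 go.py .463 .208 .1 75.9
python3 - <<'E'
from h import *
im,d=snap("scene","b"); crop(im,(320,210),90,4,"pics/b2.png")
E
```

```text
t 10.2 pos [ 0.5005 -0.0304  0.1044] tool shift cm [ 0.96 24.11  0.41] spin 0.362 jawyaw 96.7 tilt [ 0.002 -0.001 -1.   ] q [-0.28  0.55  1.85  0.    0.74 -1.97] w 0.0137 F [ 0.9 -0.8 -0.5]
```

View pics/b2.png

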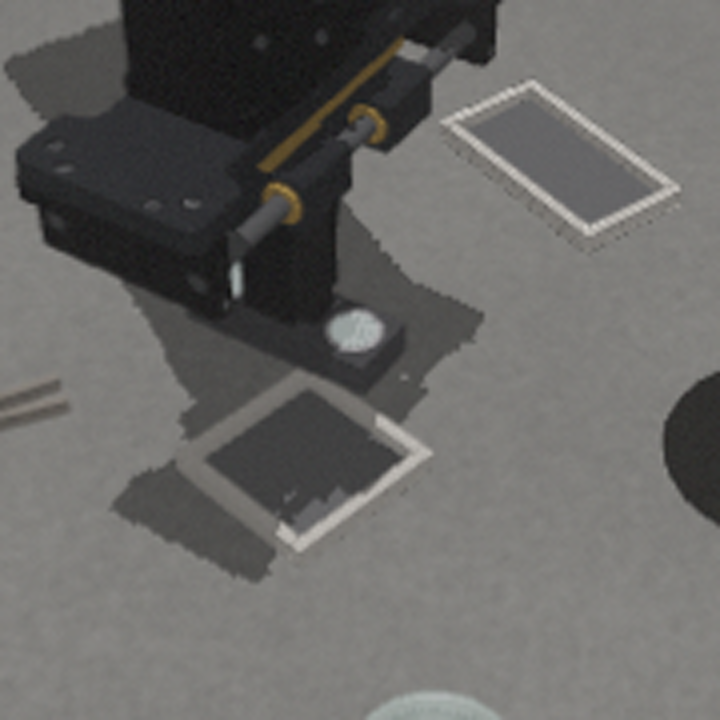

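The slider is held level. Now to the long tray, turning as it goes.

Call:
arm_command([
  [0.1,3,0,0.06,0.8],
  [0.3,8,0,0.14,0.8],
  [0.5,13,0,0.22,0.8],
  [0.7,18,0,0.3,0.8],
  [0.9,22,0.2,0.36,0.8],
])

```text
time: 10.88
position: [0.4648, 0.1889, 0.1006]
tool_rot: [0.122, 0.992, -0.0, -0.0]
ft_force: [-0.3, -0.0, -1.5]
grip_width: 0.0138
```

```bash
python3 go.py .463 .208 .06 75.9
```

```text
t 10.88 pos [0.4648 0.1889 0.1006] tool shift cm [0.63 1.81 4.06] spin 0.001 jawyaw 76.0 tilt [-0.  0. -1.] q [ 0.16  0.56  1.85  0.    0.74 -1.16] w 0.0138 F [-0.3 -0.  -1.5]
```

Call:
arm_command([
  [0.6,1.8,0.5,0,0.8],
  [0.6,1.8,2,0,0.8],
  [0.6,1.8,3.5,0,0.8],
  [0.6,1.8,4,0,0.8],
  [0.6,1.8,4,0,0.8],
])

```text
time: 11.5
position: [0.4638, 0.2052, 0.06]
tool_rot: [0.122, 0.992, -0.0, -0.001]
ft_force: [0.0, 0.2, -0.5]
grip_width: 0.0138
```

```bash
python3 go.py .463 .208 .025 75.9
python3 - <<'E'
from h import *
im,d=snap("scene","c"); crop(im,(375,160),75,5,"pics/c1.png")
E
```

```text
t 11.5 pos [0.4638 0.2052 0.06  ] tool shift cm [0.14 0.26 3.5 ] spin 0.001 jawyaw 75.9 tilt [-0.002 -0.    -1.   ] q [ 0.2   0.64  1.86 -0.    0.65 -1.13] w 0.0138 F [ 0.   0.2 -0.5]
```

View pics/c1.png

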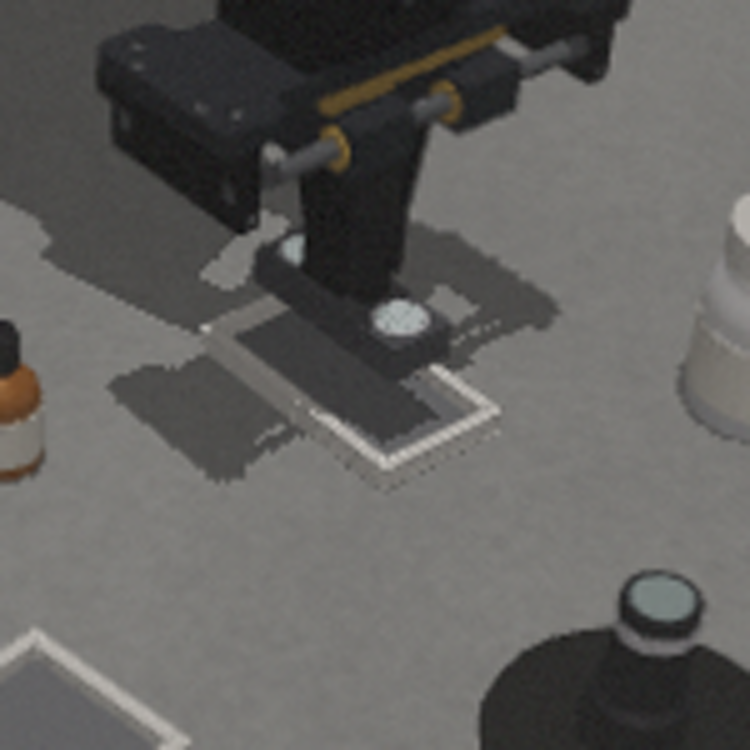

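The slider is parallel to the tray and above it. Next I'll lower it.

Call:
arm_command([
  [0.1,0.2,1,0,0.8],
  [0.1,0.2,2,0,0.8],
  [0.1,0.2,2.8,0,0.8],
  [0.1,0.2,3.2,0,0.8],
  [0.1,0.2,3.2,0,0.8],
])

```text
time: 12.18
position: [0.4633, 0.2083, 0.0284]
tool_rot: [0.122, 0.993, -0.0, -0.0]
ft_force: [-0.1, -0.2, -0.3]
grip_width: 0.0139
```

Call:
arm_command([
  [0,0,0.1,0,0.8],
  [0,0,0.2,0,0.8],
  [0,0,0.2,0,0.8],
])

```text
time: 12.55
position: [0.4636, 0.2083, 0.0269]
tool_rot: [0.122, 0.993, 0.0, 0.0]
ft_force: [0.0, 0.1, 0.1]
grip_width: 0.0141
```

Call:
arm_command([
  [0,0,0.1,0,0.8],
  [0,0,0.15,0,0.8],
  [0,0,0.15,0,0.8],
])

```text
time: 12.92
position: [0.4635, 0.2083, 0.0252]
tool_rot: [0.122, 0.993, -0.0, -0.0]
ft_force: [-0.1, 0.3, -1.2]
grip_width: 0.0136
```

Call:
arm_command([
  [0,0,0.1,0,0.8],
  [0,0,0.1,0,0.8],
])

```text
time: 13.18
position: [0.4635, 0.2083, 0.025]
tool_rot: [0.122, 0.993, 0.0, 0.0]
ft_force: [-0.6, -1.3, 5.6]
grip_width: 0.0139
```

Contact at 0.025, as expected. Release.

Call:
arm_command([
  [0,0,0,0,1.8],
  [0,0,0,0,2.6],
  [0,0,-0.1,0,3],
  [0,0,-0.1,0,3],
])

```text
time: 13.68
position: [0.4635, 0.2083, 0.0253]
tool_rot: [0.122, 0.993, -0.0, 0.0]
ft_force: [-0.3, -0.8, 0.1]
grip_width: 0.0293
```

Call:
arm_command([
  [0,0,-2,0,3.5],
  [0,0,-5,0,4],
  [0,0,-9,0,5],
  [0,0,-13,0,6],
  [0,0,-15,0,6.5],
])

```text
time: 14.3
position: [0.4644, 0.2085, 0.1775]
tool_rot: [0.122, 0.993, 0.001, 0.002]
ft_force: [0.5, -0.5, -0.4]
grip_width: 0.0606
```

```bash
python3 go.py .4717 -.2295 .17 63.9;python3 go.py .4717 -.2295 .17 -26.1
```

```text
t 14.3 pos [0.4644 0.2085 0.1775] tool shift cm [-11.28 -42.33   0.72] spin 0.212 jawyaw 76.0 tilt [ 0.003  0.001 -1.   ] q [ 0.2   0.44  1.77  0.    0.93 -1.12] w 0.0606 F [ 0.5 -0.5 -0.4]
t 14.3 pos [0.4644 0.2085 0.1775] tool shift cm [-11.28 -42.33   0.72] spin -1.359 jawyaw 76.0 tilt [ 0.003  0.001 -1.   ] q [ 0.2   0.44  1.77  0.    0.93 -1.12] w 0.0606 F [ 0.5 -0.5 -0.4]
```

Call:
arm_command([
  [-1.7,-6.2,0,0.05,6.5],
  [-3.3,-12.3,0,0.1,6.5],
  [-5,-18.5,0,0.15,6.5],
  [-6.6,-24.7,0,0.2,6.5],
  [-8.3,-31,0,0.21,6.5],
])

```text
time: 14.92
position: [0.4688, -0.1061, 0.1753]
tool_rot: [0.225, 0.974, 0.0, 0.0]
ft_force: [0.3, 0.1, 0.2]
grip_width: 0.0651
```

```bash
python3 go.py .4717 -.2295 .13 63.9
```

```text
t 14.93 pos [ 0.4688 -0.1061  0.1753] tool shift cm [ -5.68 -10.96   4.53] spin 0.001 jawyaw 64.0 tilt [ 0.  0. -1.] q [-0.46  0.41  1.84  0.    0.9  -1.57] w 0.0651 F [0.3 0.1 0.2]
```

Call:
arm_command([
  [-2.5,-5,1,0,7.5],
  [-5,-9.5,3,0,7.5],
  [-5.7,-11,4.5,0,7.5],
  [-5.7,-11,4.5,0,7.5],
  [-5.7,-11,4.5,0,7.5],
])

```text
time: 15.55
position: [0.4716, -0.2261, 0.1304]
tool_rot: [0.224, 0.975, 0.001, -0.001]
ft_force: [0.6, -0.1, 0.4]
grip_width: 0.0747
```

```bash
python3 go.py .4717 -.2295 .028 63.9
python3 - <<'E'
from meas import *
im,d=snap("top","d"); cv2.imwrite("pics/d1.png",im[:,:,::-1])
vs,us=np.mgrid[0:480,0:640]; P=pts("top",d,vs.ravel(),us.ravel()).reshape(480,640,3)
print("slider",rect(hrect(P,.016,.026,(.463,.208),.055)))
print("grip",rect(hrect(P,.04,.055,(.463,.208),.055)), "zs",np.median(hrect(P,.016,.026,(.463,.208))[:,0]))
k=hrect(P,.066,.075,(.655,.111)); print("eye top",rect(k))
q=P[(P[...,2]>.014)&(P[...,2]<.03)&(np.hypot(P[...,0]-.463,P[...,1]-.208)<.05)]; print(np.median(q[:,2]))
E
```

```text
t 15.55 pos [ 0.4716 -0.2261  0.1304] tool shift cm [-0.17 -0.31 10.24] spin 0.003 jawyaw 64.1 tilt [-0.001  0.001 -1.   ] q [-0.66  0.53  1.77  0.    0.84 -1.78] w 0.0747 F [ 0.6 -0.1  0.4]
slider (array([0.46420444, 0.20680205]), 84.27268981933594, 31.78233528137207, -14.07684326171875)
grip (array([0.4632612 , 0.20634412]), 30.659109115600586, 14.17955207824707, -15.342597961425781) zs 0.4678643824289324
eye top (array([0.6525733 , 0.11037798]), 27.61553955078125, 26.12520408630371, 87.9883804321289)
0.019738765907725553
```

View pics/d1.png

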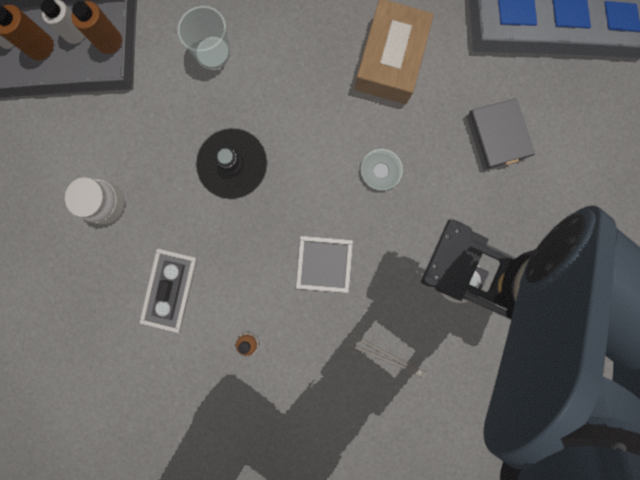

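The slider lies flat in the long tray at (168,290), its top at z=0.020 and its centre about 2 mm off. The eyepiece is still upright on the pad at (228,158). Now the camera.

Call:
arm_command([
  [-0.2,-0.2,3,0,7.5],
  [-0.2,-0.2,6,0,7.5],
  [-0.2,-0.2,8.5,0,7.5],
  [-0.2,-0.2,10,0,7.5],
  [-0.2,-0.2,10,0,7.5],
])

```text
time: 16.23
position: [0.4728, -0.2295, 0.03]
tool_rot: [0.224, 0.975, 0.0, -0.001]
ft_force: [0.3, 0.2, -0.4]
grip_width: 0.075
```

```bash
python3 go.py .4717 -.2295 .028 63.9
```

```text
t 16.23 pos [ 0.4728 -0.2295  0.03  ] tool shift cm [ 0.1  -0.05  0.2 ] spin 0.003 jawyaw 64.1 tilt [-0.001  0.001 -1.   ] q [-0.66  0.71  1.82  0.    0.62 -1.78] w 0.075 F [ 0.3  0.2 -0.4]
```

Call:
arm_command([
  [0.1,-0.05,0.2,0,7],
  [0.1,-0.05,0.2,0,6],
  [0.1,-0.05,0.2,0,5],
  [0.1,-0.05,0.2,0,4.3],
  [0.1,-0.05,0.2,0,4.3],
], newtons=25)

```text
time: 16.85
position: [0.4721, -0.2307, 0.0286]
tool_rot: [0.225, 0.974, -0.0, 0.0]
ft_force: [0.3, 1.1, 4.0]
grip_width: 0.0477
```

Call:
arm_command([
  [0,0,0,0,4.2],
  [0,0,0,0,4.2],
  [0,0,0,0,4.2],
])

```text
time: 17.23
position: [0.4721, -0.2307, 0.0286]
tool_rot: [0.225, 0.974, -0.0, 0.0]
ft_force: [0.8, 1.4, 5.5]
grip_width: 0.0478
```

Call:
arm_command([
  [0,0,-0.4,0,4.2],
  [0,0,-1.5,0,4.2],
  [0,0,-3.5,0,4.2],
  [0,0,-5.5,0,4.2],
  [0,0,-7,0,4.2],
])

```text
time: 17.85
position: [0.4719, -0.2309, 0.0994]
tool_rot: [0.225, 0.974, -0.0, 0.0]
ft_force: [0.4, -0.5, -2.2]
grip_width: 0.0475
```

```bash
python3 go.py .4987 -.028 .1 84.1
python3 - <<'E'
from h import *
im,d=snap("scene","e"); crop(im,(220,260),90,4,"pics/e1.png")
E
```

```text
t 17.85 pos [ 0.4719 -0.2309  0.0994] tool shift cm [ 6.49 19.41 -0.07] spin -0.351 jawyaw 64.0 tilt [ 0.001 -0.001 -1.   ] q [-0.67  0.58  1.79 -0.    0.77 -1.78] w 0.0475 F [ 0.4 -0.5 -2.2]
```

View pics/e1.png

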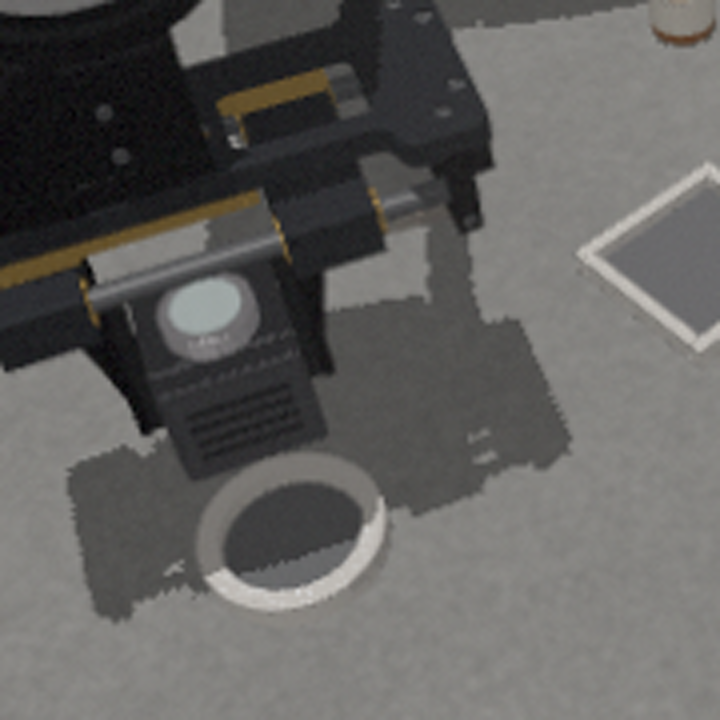

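The camera is level in the jaws. Move to the square tray.

Call:
arm_command([
  [1,3,0,-0.06,4.2],
  [2.6,7.8,0,-0.14,4.2],
  [4.2,12.6,0,-0.23,4.2],
  [5.8,17.2,0,-0.31,4.2],
  [6.4,19.2,0,-0.35,4.2],
])

```text
time: 18.52
position: [0.4977, -0.0274, 0.0981]
tool_rot: [0.05, 0.999, 0.0, -0.001]
ft_force: [-0.2, -0.5, -1.7]
grip_width: 0.0476
```

Call:
arm_command([
  [0,0,0.5,0,4.2],
  [0,0,2,0,4.2],
  [0,0,3.5,0,4.2],
  [0,0,5,0,4.2],
  [0,0,5,0,4.2],
])

```text
time: 19.15
position: [0.4973, -0.0303, 0.0465]
tool_rot: [0.052, 0.999, 0.0, -0.002]
ft_force: [-0.8, 0.1, -1.6]
grip_width: 0.0476
```

```bash
python3 go.py .4987 -.028 .0206 84.1
python3 - <<'E'
from meas import *
im,d=snap("scene","f"); crop(im,(310,210),75,5,"pics/f1.png")
im,d=snap("top","f")
p=max(comps(whitemask(im,(455,280)),200,3000),key=lambda c:len(c[0]))[0]; q=onplane("top",p,.012)
A=np.c_[2*q,np.ones(len(q))]; s=np.linalg.lstsq(A,(q**2).sum(1),rcond=None)[0]; print(len(p),"round",s[:2],np.sqrt(s[2]+s[0]**2+s[1]**2), cv2.minEnclosingCircle((q*1000).astype(np.float32)))
E
```

```text
t 19.15 pos [ 0.4973 -0.0303  0.0465] tool shift cm [-0.13  0.24  2.59] spin -0.002 jawyaw 84.0 tilt [-0.004  0.001 -1.   ] q [-0.29  0.66  1.88 -0.    0.6  -1.75] w 0.0476 F [-0.8  0.1 -1.6]
918 round [ 0.47195624 -0.2322419 ] 0.031600479788177975 ((471.78900146484375, -232.63607788085938), 36.93143844604492)
```

View pics/f1.png

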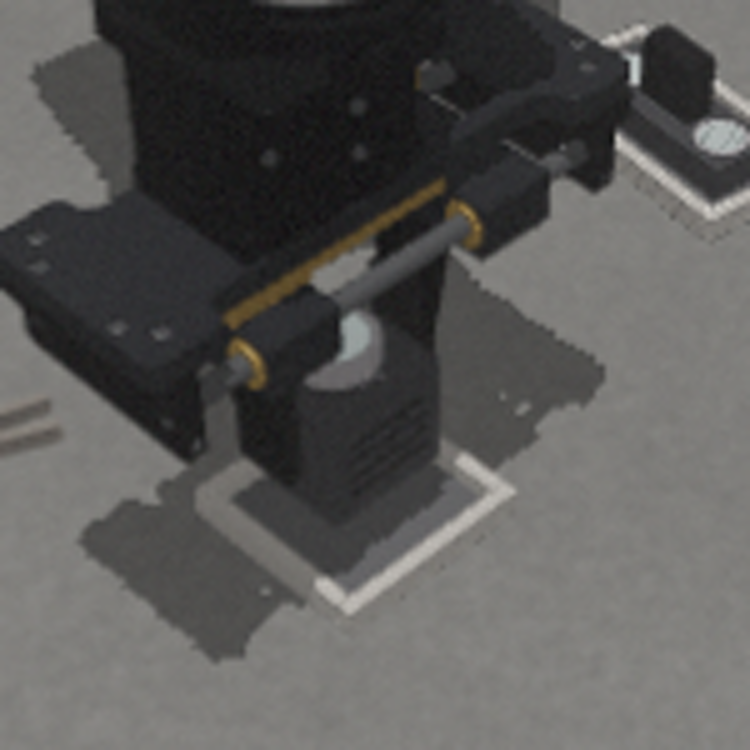

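Call:
arm_command([
  [-0.1,0.2,0.7,0,4.2],
  [-0.1,0.2,1.4,0,4.2],
  [-0.1,0.2,2,0,4.2],
  [-0.1,0.2,2.3,0,4.2],
  [-0.1,0.2,2.3,0,4.2],
])

```text
time: 19.88
position: [0.4996, -0.0281, 0.025]
tool_rot: [0.052, 0.999, 0.0, -0.0]
ft_force: [0.3, -1.0, -1.3]
grip_width: 0.0479
```

Call:
arm_command([
  [0,0,0.1,0,4.2],
  [0,0,0.2,0,4.2],
  [0,0,0.2,0,4.2],
])

```text
time: 20.25
position: [0.4997, -0.0282, 0.0233]
tool_rot: [0.052, 0.999, -0.0, 0.0]
ft_force: [-0.8, 0.2, -1.2]
grip_width: 0.0479
```

Call:
arm_command([
  [0,0,0.1,0,4.2],
  [0,0,0.2,0,4.2],
  [0,0,0.2,0,4.2],
])

```text
time: 20.62
position: [0.4997, -0.0282, 0.0212]
tool_rot: [0.052, 0.999, 0.0, -0.0]
ft_force: [1.3, -0.1, -2.0]
grip_width: 0.0478
```

Call:
arm_command([
  [0,0,0.1,0,4.2],
  [0,0,0.1,0,4.2],
])

```text
time: 20.88
position: [0.4998, -0.0282, 0.0207]
tool_rot: [0.052, 0.999, -0.0, 0.0]
ft_force: [-0.8, -0.1, 3.4]
grip_width: 0.0478
```

Contact. Release and go back for the eyepiece.

Call:
arm_command([
  [0,0,0,0,5],
  [0,0,0,0,6],
  [0,0,-0.1,0,7],
  [0,0,-0.1,0,7],
])

```text
time: 21.38
position: [0.4998, -0.0282, 0.0213]
tool_rot: [0.052, 0.999, -0.0, 0.0]
ft_force: [-0.2, 0.3, 0.6]
grip_width: 0.0676
```

Call:
arm_command([
  [0,0,-2,0,7],
  [0,0,-5,0,7],
  [0,0,-9,0,7],
  [0,0,-12,0,6],
  [0,0,-13,0,6],
])

```text
time: 22.0
position: [0.5006, -0.0284, 0.1529]
tool_rot: [0.052, 0.999, -0.0, 0.002]
ft_force: [-0.2, -0.7, 0.4]
grip_width: 0.0615
```

```bash
python3 go.py .6535 .1105 .13
```

```text
t 22.0 pos [ 0.5006 -0.0284  0.1529] tool shift cm [-13.76  15.4    2.33] spin 0.0 jawyaw 84.1 tilt [ 0.003 -0.001 -1.   ] q [-0.28  0.47  1.81  0.    0.86 -1.75] w 0.0615 F [-0.2 -0.7  0.4]
```

Call:
arm_command([
  [-3.5,3.9,0,0,6],
  [-7,7.8,0,0,6],
  [-10.5,11.7,0,0,6],
  [-13.8,15.4,0,0,6],
  [-13.8,15.4,2,0,6],
])

```text
time: 22.62
position: [0.6566, 0.1134, 0.1312]
tool_rot: [0.05, 0.999, 0.0, 0.003]
ft_force: [-0.4, -0.8, -1.1]
grip_width: 0.0599
```

Call:
arm_command([
  [0,0,0,0,6],
  [0,0,0,0,6],
])

```text
time: 22.88
position: [0.6522, 0.1103, 0.1306]
tool_rot: [0.052, 0.999, -0.0, -0.001]
ft_force: [-0.1, 1.3, 0.8]
grip_width: 0.0603
```

```bash
python3 go.py .6535 .1105 .0348
python3 - <<'E'
from meas import *
im,d=snap("scene","g"); crop(im,(370,200),100,4,"pics/g1.png")
E
```

```text
t 22.88 pos [0.6522 0.1103 0.1306] tool shift cm [-0.15  0.04  9.58] spin 0.0 jawyaw 84.0 tilt [-0.002 -0.    -1.   ] q [-0.    0.68  1.41 -0.    1.05 -1.47] w 0.0603 F [-0.1  1.3  0.8]
```

View pics/g1.png

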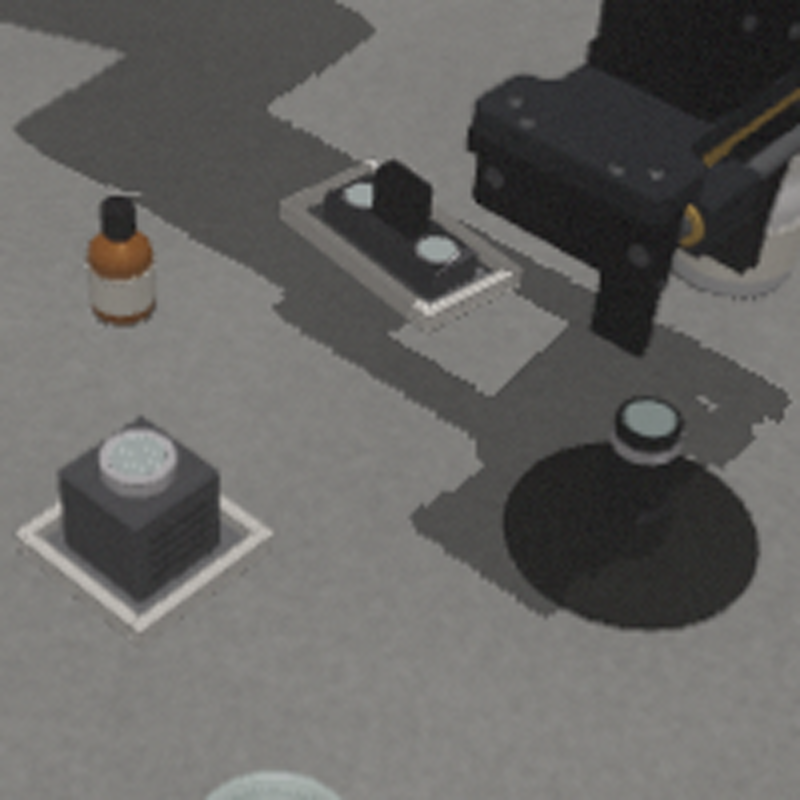

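The camera sits squarely in its tray and the slider sits in its own. Next I'll descend on the eyepiece.

Call:
arm_command([
  [-0.1,0,3,0,6],
  [-0.1,0,6,0,6],
  [-0.1,0,8.5,0,6],
  [-0.1,0,9.5,0,6],
  [-0.1,0,9.5,0,6],
], newtons=15)

```text
time: 23.55
position: [0.6539, 0.1102, 0.0364]
tool_rot: [0.052, 0.999, -0.0, -0.0]
ft_force: [-0.2, 0.0, 0.8]
grip_width: 0.0597
```

Call:
arm_command([
  [0,0,0,0,4],
  [0,0,0,0,3],
  [0,0,0,0,2.2],
  [0,0,0,0,2.2],
  [0,0,0,0,2.2],
], newtons=15)

```text
time: 24.18
position: [0.6541, 0.1107, 0.0366]
tool_rot: [0.052, 0.999, 0.0, 0.0]
ft_force: [0.1, 0.2, 1.7]
grip_width: 0.027
```

Call:
arm_command([
  [0,0,-0.5,0,2.2],
  [0,0,-2,0,2.2],
  [0,0,-4.5,0,2.2],
  [0,0,-7.5,0,2.2],
  [0,0,-9,0,2.2],
])

```text
time: 24.8
position: [0.6551, 0.1106, 0.129]
tool_rot: [0.052, 0.999, 0.0, 0.002]
ft_force: [-0.5, -0.2, -1.4]
grip_width: 0.0269
```

```bash
python3 go.py .4723 -.232 .12
```

```text
t 24.8 pos [0.6551 0.1106 0.129 ] tool shift cm [ 14.64 -35.97   0.83] spin 0.0 jawyaw 84.1 tilt [ 0.004 -0.    -1.   ] q [-0.    0.69  1.41 -0.    1.04 -1.47] w 0.0269 F [-0.5 -0.2 -1.4]
```

Call:
arm_command([
  [1,-2.5,0,0,2.2],
  [3,-7,0,0,2.2],
  [5,-12,0,0,2.2],
  [7,-17,0,0,2.2],
  [9,-22,0,0,2.2],
])

```text
time: 25.42
position: [0.5407, -0.1002, 0.1266]
tool_rot: [0.052, 0.999, -0.0, 0.0]
ft_force: [0.6, -0.8, -1.2]
grip_width: 0.027
```

Call:
arm_command([
  [2,-5,0,0,2.2],
  [4,-10,0,0,2.2],
  [5.5,-13.5,0.4,0,2.2],
  [5.5,-13.9,0.8,0,2.2],
  [5.5,-13.9,0.8,0,2.2],
])

```text
time: 26.05
position: [0.4724, -0.2312, 0.1181]
tool_rot: [0.052, 0.999, 0.0, -0.0]
ft_force: [-0.3, 0.1, -0.5]
grip_width: 0.0269
```

```bash
python3 go.py .4723 -.232 .06
```

```text
t 26.05 pos [ 0.4724 -0.2312  0.1181] tool shift cm [ 0.   -0.09  5.81] spin 0.0 jawyaw 84.0 tilt [-0.     0.001 -1.   ] q [-0.67  0.55  1.78  0.    0.82 -2.13] w 0.0269 F [-0.3  0.1 -0.5]
```

Call:
arm_command([
  [0,-0.1,1.5,0,2.2],
  [0,-0.1,3.5,0,2.2],
  [0,-0.1,5.5,0,2.2],
  [0,-0.1,6.5,0,2.2],
  [0,-0.1,6.5,0,2.2],
])

```text
time: 26.68
position: [0.4722, -0.2314, 0.0523]
tool_rot: [0.051, 0.999, 0.001, -0.001]
ft_force: [-0.3, 0.1, -0.5]
grip_width: 0.0266
```

```bash
python3 go.py .4723 -.232 .0366
python3 - <<'E'
from meas import *
im,d=snap("scene","i"); crop(im,(210,280),75,5,"pics/i1.png")
E
```

```text
t 26.68 pos [ 0.4722 -0.2314  0.0523] tool shift cm [-0.02 -0.06  1.57] spin 0.0 jawyaw 84.1 tilt [-0.002  0.001 -1.   ] q [-0.67  0.67  1.81  0.    0.67 -2.14] w 0.0266 F [-0.3  0.1 -0.5]
```

View pics/i1.png

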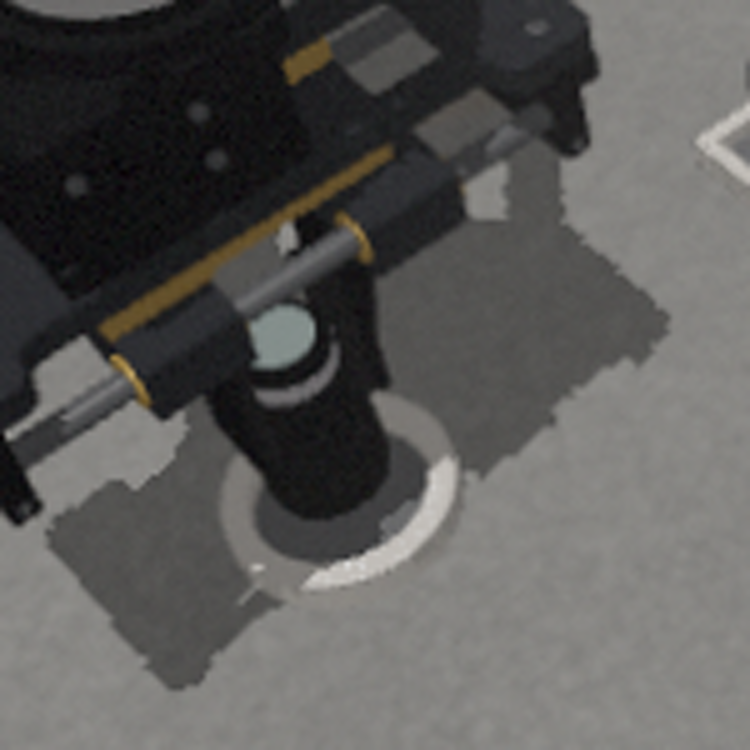

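The eyepiece is upright and centred over the round recess. Now lower it.

Call:
arm_command([
  [0,0,0.5,0,2.2],
  [0,0,0.9,0,2.2],
  [0,0,1.2,0,2.2],
  [0,0,1.3,0,2.2],
  [0,0,1.3,0,2.2],
])

```text
time: 27.35
position: [0.4724, -0.2325, 0.0403]
tool_rot: [0.052, 0.999, 0.0, -0.0]
ft_force: [0.8, 0.7, -2.4]
grip_width: 0.027
```

Call:
arm_command([
  [0,0,0.1,0,2.2],
  [0,0,0.2,0,2.2],
  [0,0,0.2,0,2.2],
])

```text
time: 27.72
position: [0.4724, -0.2324, 0.0382]
tool_rot: [0.052, 0.999, 0.0, -0.0]
ft_force: [-0.0, 0.1, -1.3]
grip_width: 0.027
```

Call:
arm_command([
  [0,0,0.1,0,2.2],
  [0,0,0.1,0,2.2],
])

```text
time: 27.98
position: [0.4724, -0.2324, 0.0372]
tool_rot: [0.052, 0.999, 0.0, -0.0]
ft_force: [0.4, -0.6, -1.0]
grip_width: 0.0267
```

Call:
arm_command([
  [0,0,0.1,0,2.2],
  [0,0,0.1,0,2.2],
])

```text
time: 28.22
position: [0.4725, -0.2325, 0.0365]
tool_rot: [0.052, 0.999, -0.0, 0.0]
ft_force: [-0.7, 0.6, 1.4]
grip_width: 0.0269
```

Call:
arm_command([
  [0,0,0.05,0,2.2],
  [0,0,0.05,0,2.2],
])

```text
time: 28.48
position: [0.4726, -0.2325, 0.0365]
tool_rot: [0.052, 0.999, -0.0, 0.0]
ft_force: [-0.5, 1.1, 6.2]
grip_width: 0.0268
```

Contact. Release, lift and move aside to inspect.

Call:
arm_command([
  [0,0,0,0,3.2],
  [0,0,0,0,4.5],
  [0,0,0,0,5.5],
  [0,0,0,0,6],
])

```text
time: 28.98
position: [0.4724, -0.2325, 0.0356]
tool_rot: [0.052, 0.999, 0.0, -0.0]
ft_force: [-0.8, 0.0, 0.1]
grip_width: 0.0543
```

Call:
arm_command([
  [0,0,-2,0,6],
  [0,0,-5,0,6],
  [0,0,-9,0,6],
  [0,0,-14,0,6],
  [0,0,-18,0,6],
])

```text
time: 29.6
position: [0.4725, -0.2325, 0.2176]
tool_rot: [0.052, 0.999, -0.0, 0.0]
ft_force: [1.1, -0.3, -0.9]
grip_width: 0.06
```

Call:
arm_command([
  [0,-6,0,0,6],
  [0,-12,0,0,6],
  [0,-18,0,0,6],
  [0,-18,0,0,6],
])

```text
time: 30.1
position: [0.453, -0.4164, 0.2156]
tool_rot: [0.054, 0.999, -0.001, 0.001]
ft_force: [1.1, 1.0, 0.3]
grip_width: 0.06
```

```bash
python3 go.py .4723 -.232 .2
cat > fin.py <<'E'
from meas import *
im,d=snap("top","z"); s,_=snap("scene","z"); cv2.imwrite("pics/z1.png",im[:,:,::-1]); cv2.imwrite("pics/z2.png",s[:,:,::-1])
vs,us=np.mgrid[0:480,0:640]; P=pts("top",d,vs.ravel(),us.ravel()).reshape(480,640,3)
def show(n,z0,z1,c,r):
    k=(P[...,2]>z0)&(P[...,2]<z1)&(np.hypot(P[...,0]-c[0],P[...,1]-c[1])<r); q=P[k]
    f=np.linalg.lstsq(np.c_[q[:,:2]-q[:,:2].mean(0),np.ones(len(q))],q[:,2],rcond=None)[0]
    R=rect(q[:,:2]); print(n,R,"z",np.median(q[:,2]).round(4),"slope",f[:2].round(3),"off mm",((R[0]-c)*1000).round(1))
show("slider bar",.014,.026,np.array([.463,.208]),.055)
show("slider grip",.04,.055,np.array([.463,.208]),.055)
show("cam top",.046,.053,np.array([.4987,-.028]),.05)
show("lens",.055,.064,np.array([.4987,-.028]),.05)
show("eye",.064,.075,np.array([.4723,-.232]),.05)
E
python3 fin.py
```

```text
t 30.1 pos [ 0.453  -0.4164  0.2156] tool shift cm [ 0.09 18.54  1.5 ] spin 0.0 jawyaw 83.8 tilt [ 0.001 -0.003 -1.   ] q [-0.92  0.52  1.47 -0.    1.15 -2.39] w 0.06 F [1.1 1.  0.3]
slider bar (array([0.46603058, 0.20677472]), 100.26213073730469, 58.782005310058594, -14.841476440429688) z 0.0197 slope [0.001 0.012] off mm [ 3.  -1.2]
slider grip (array([0.46326743, 0.20649219]), 30.651491165161133, 14.242362022399902, -12.889862060546875) z 0.047 slope [0.012 0.1  ] off mm [ 0.3 -1.5]
cam top (array([ 0.49814618, -0.02917033]), 47.894920349121094, 46.6674919128418, -6.15594482421875) z 0.0497 slope [0.006 0.002] off mm [-0.6 -1.2]
lens (array([ 0.49787466, -0.0289134 ]), 29.461044311523438, 29.422527313232422, 89.08104705810547) z 0.0582 slope [0.01  0.011] off mm [-0.8 -0.9]
eye (array([ 0.47128976, -0.23226897]), 27.608217239379883, 26.587696075439453, 89.2761001586914) z 0.0684 slope [-0.004 -0.001] off mm [-1.  -0.3]
```

View pics/z1.png

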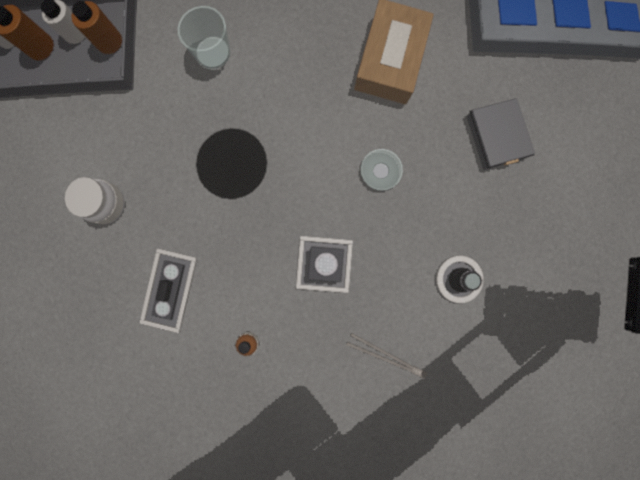

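View pics/z2.png

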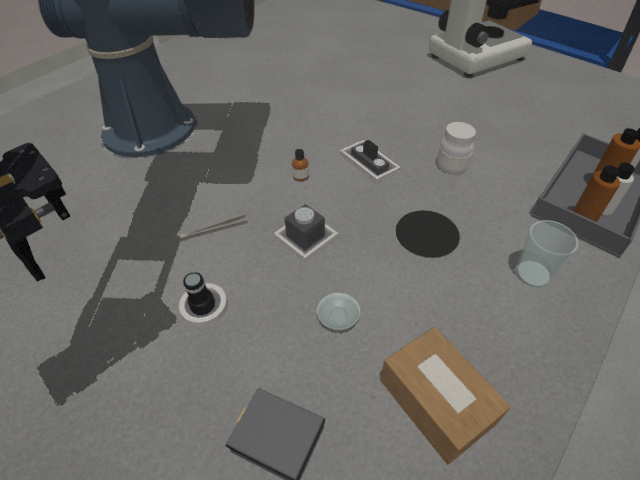

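Both views show each part upright in its own tray: slider at (168,290), camera at (326,265) and eyepiece at (461,280) in the top view. The pad is empty and the gripper is clear. Handing in.

```bash
python3 -c "
from rig import robot
print(robot.hand_in())"
```

```text
the job is handed in; nothing more can be done
None
```

All three parts are in their own trays, and I handed the job in at about 30 s. I parked the eyepiece on the pad, moved the slider to the long tray and the camera to the square tray, then brought the eyepiece from the pad to the round tray. Each part was lowered about 1 mm at a time until a few newtons of contact showed, then released.

| Part | Offset from tray centre | Top height | Expected height |
|---|---|---|---|
| Slider | about 2 mm | 19.7 mm (bar top) | 20 mm |
| Camera | about 1.3 mm | 49.7 mm (box top) | 50 mm |
| Eyepiece | about 1 mm | 68.4 mm | 68 mm |

- **Upright:** the fitted top faces slope no more than about 0.015 rad. I left out the slider's narrow grip, whose fit gave 0.10, because side-face pixels got into it; the bar gave 0.012.
- **Slider outline:** in the last check the slider's outline came out too big (100 x 59 mm) because rim pixels were included. Its offset therefore comes from the grip and from an earlier clean measurement of the bar.
- **Robot:** the gripper was about 18 cm from the nearest part and touching nothing.

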